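# Clear a test fixture's lid and hold it at the inspection mark

## Robot

A 6-joint arm with a two-finger parallel gripper is mounted at the origin on the work surface. World frame = base frame: x ahead of the robot, y to its left, z up, the work surface at z = 0. Lengths are in m, angles in degrees, forces in N, time in s.
With the tool pointing down it reaches from about 0.15 to 0.775 m from the base axis. Payload 6.1 kg.
Tool frame: the origin (TCP) lies midway between the tips of the shut fingers; the grasp point (between the pads) lies arm.grasp_offset behind it (arm.grasp_offset is the distance from the TCP to the grasp point, in m); z points along the fingers, y is the line along which they close (so a half turn about z gives the same grasp; the last joint's range is limited). The gripper opens to 85 mm and grips with 20 to 120 N. Pads are 22 mm wide; open, the fingers measure 114 mm over their backs; the gripper's body (76 mm by 85 mm) begins 54 mm behind the grasp point. The pads swing forward as they close: fully open they stand 13 mm farther back than shut.
Start: joints at [0, 7.208, -2.269, 80.523, 0, 90], TCP at [0.525, -0, 0.231] pointing down, gripper open.
Joint ranges: [-155.77, 155.77], [-54.66, 111.73], [-72.52, 77.12], [-102.08, 115.82], [-83.92, 84.16], [-180, 180]. Speed limits (degrees/s): [136.94, 136.94, 172.46, 180, 180, 180].

## Interface

Orientations are given as [roll, pitch, yaw] about the fixed x, y, z axes, in that order (R = Rz(yaw) Ry(pitch) Rx(roll)).
In Python, from station import arm gives the robot as it stands.
- The arm moves only by the shell command python3 -m crank 'ROWS' [FORCE]. ROWS is JSON, a list of rows, each an object with "angular": the turn, a rotation vector about the world's x, y, z in units of 5 degrees (1.0 is 5 degrees), a list of three; "delta_pos": the shift along the world's x, y, z in units of 50 mm (1.0 is 50 mm), a list of three; "hand": the finger opening in mm, from 0 to 85.4. A call has 1 to 12 rows; each row is the pose to reach, as a shift and turn from the pose commanded when the call began; what a row does not reach only later rows make up. A row lasts 1/8 s, in which the tool goes at most 62.5 mm and 10.7 degrees, less where a joint would pass 70% of its speed; a pose out of reach is approached as far as the arm can. A call with a gripper value outside its range is refused whole. The fingers move at their own pace and stop on an object; FORCE is the grip in N (left out, the last holds). Time passes only in rows, so rows that repeat a pose let the fingers close. It gives the time, the measured TCP pose, the force, the opening and the grip force at its end, in the units of the state.
- arm.observe(): the state, without advancing time (a new reading comes with each control period).
- arm.get_image(name): name is "scene" or "side" or "wrist"; returns (picture, depth): 384x512x3 uint8, blue, green, red; 384x512 float32, m along the optical axis (not along the pixel's ray), 0 where there is no reading.
- arm.camera_model(name): a dict with "fx", "fy", "cx", "cy" (pixels), "R" (3x3) and "t" (3): a world point X has camera coordinates R X + t; the wrist camera has in their place "tool_from_camera" (4x4, takes a point from camera to tool coordinates, whose origin is the TCP and whose axes are the flange's). Camera axes: x right, y down, z forward; pixel columns grow to the right and rows downward; lengths in m; the calibration is good to about 2 mm. A picture is of the moment at which its call begins: read the wrist's pose just before it. camera_model takes no time and is no camera call.
- arm.job_done(): hands the job in; it is judged then, once.
The state is a dict: "time_s": time; "qpos": joint angles; "joint_vel": joint speeds; "joint_torque": joint torques, N m; "position": TCP position; "tool_rot": TCP orientation; "contact_force": force on the tool from outside, world axes, zero at the start; "wrist_torque": the same for the moment, N m; "finger_gap": finger opening in m; "grip_force": force on a finger pad.
Only numpy, scipy, OpenCV 4.12 (cv2) and the standard library are available. Lean on these libraries where they do the work, as an engineer would, in place of code of your own. Each camera call takes 0.05 s, during which the arm holds its last target. There are 200 camera calls.

## Task

Sweep the three brass offcuts off the shut blue lid of the test fixture into the white trough beside it, using the green scraper block and not touching the offcuts with the fingers, then stand the scraper back upright on its brown cork pad. Then lift the sprung lid (the steel bar is its handle) until its yellow pointer is level with the red mark on the angle sector, and finish while holding it steadily there with the gripper: do not let go. Never open the lid with offcuts on it, do not move the red mark, and leave the other things on the bench where they are.

Things in the scene. Friction and masses are not known exactly. Their poses are not given: they have to be found in the camera images.
- fixture: Bench test fixture for circuit boards, fixed to the bench: grey box 200 x 180 x 52 mm with a blue lid on it and a shallow white trough along its right (-y) side. Origin: centre of the box's underside, on the bench. Own axes: x from the robot's side (front, where the steel bar is) to the hinge side, y to the left (the angle sector's side), z up.
- lid_top (a point): Centre of the top face of the shut lid (200 mm along the fixture's x, 180 mm along y, flat and level, 60 mm above the bench); fixed, axes as the fixture's
- trough (a point): Centre of the floor of the open white trough on the fixture's right side: 200 mm along x by 90 mm along y outside, floor 4 mm above the bench, 4 mm walls 30 mm high; it lies right against the box, so what is pushed over the lid's right edge drops 56 mm into it
- lid (a joint): Angle of the blue lid, rad: 0 shut, grows as its front edge is lifted, stop at 1.3. The hinge lies along the fixture's y at the far (+x) edge. A spring pulls it shut all the time (it takes about 4 N upward at the bar to start it and 9 N at 0.75 rad); let go, it snaps shut
- lid_hinge (a point): Point on the lid's hinge axis, 100 mm behind the fixture's centre and 56 mm above the bench; the axes move with the lid
- bar (a point): Centre of the lid's steel handle bar: round, 12 mm thick, along the fixture's y; 84 mm of it is free between its two arms. 45 mm in front of the box, 56 mm above the bench when shut, free all round; moves with the lid on a 245 mm radius about the hinge. Pinch it from above, fingers closing along the fixture's x; it turns between the pads. Its x points from bar to hinge
- mark (a joint): Lid angle, rad, at which the red mark on the white angle sector is set (it stands somewhere from 0.4 to 0.75). The yellow pointer on the lid's left edge is level with the mark when joint lid equals this value
- mark_tip (a point): Middle of the red mark, a 20 x 14 x 12 mm block on the sector's rim, 91 mm from the hinge axis and 103 mm left of the lid's middle; its x points from the mark to the hinge axis. The white sector, a curved band of 72 to 90 mm radius about the hinge, stands beside the lid's left edge, 101 to 105 mm left of the middle, up to 140 mm above the bench
- scraper: Scraper block, green with a white foot: 110 mm long (its x), 24 mm thick (its y), 60 mm high, 100 to 210 g. Origin: centre of its underside. Stands on the cork pad at the start
- pad_top (a point): Centre of the top face of the brown cork pad, 140 (x) x 80 (y) mm, 3 mm thick, fixed on the bench: the scraper's place
- offcut1: Brass offcut, 16 x 10 x 8 mm, 11 to 16 g, lying loose on the lid at the start, between 65 mm in front of and 25 mm behind the lid's centre, at least 55 mm from the lid's left edge and 23 mm from the other offcuts (origin: centre of its underside)
- offcut2: Brass offcut, as offcut1
- offcut3: Brass offcut, as offcut1
- flask_red: Small red metal flask, 26 mm across, 48 mm high, standing on the bench; leave alone
- flask_blue: Small blue metal flask, 26 mm across, 48 mm high, standing on the bench; leave alone
- flask_green: Small green metal flask, 26 mm across, 48 mm high, standing on the bench; leave alone
- reel: Orange solder reel lying flat, 64 mm across, 30 mm high; leave alone
- screwdriver: Red screwdriver, 200 mm long, lying on the bench (x: handle to tip; origin halfway, underside); leave alone
- jar: Amber jar, 50 mm across, 55 mm high; leave alone
There are look-alikes about, which are no part of the job. Of the things that look like the scraper, the smaller one is meant. Of the things that look like the part that bears pad_top, take the one that is farthest to the robot's left at the start.

How it is judged (in metres and radians):
On the way, in this order (a step that is already met when the one before it is completed fails the run):
1. all three offcuts lie in the trough, the lid being still shut (x of offcut1 in the frame of trough between -0.1 and 0.1 m and y of offcut1 in the frame of trough between -0.045 and 0.045 m and z of each of offcut1, offcut2, offcut3 in the frame of trough below 0.025 m and x of offcut2 in the frame of trough between -0.1 and 0.1 m and y of offcut2 in the frame of trough between -0.045 and 0.045 m and x of offcut3 in the frame of trough between -0.1 and 0.1 m and y of offcut3 in the frame of trough between -0.045 and 0.045 m and value of joint lid below 0.05 rad), for 0.2 s.
2. the scraper stands on its pad, let go, the lid being still shut (x of scraper in the frame of pad_top between -0.045 and 0.045 m and y of scraper in the frame of pad_top between -0.035 and 0.035 m and z of scraper in the frame of pad_top below 0.008 m and angle between scraper's own z axis and vertical below 0.1 rad and contact force between scraper and the fingers below 0.1 N and linear speed of scraper below 0.02 m/s and value of joint lid below 0.05 rad), for 0.2 s.
At the end, for the whole second after the job is handed in: The lid is held by the fingers (more than 2 N on it) within 0.087 rad (5 degrees) of the red mark and nearly still (under 0.1 rad/s); the scraper stands upright on its pad (origin within 45 mm along and 35 mm across of the pad's centre), let go; the three offcuts lie in the trough (angle between the x axis of bar and the x axis of mark_tip, either way round below 0.087 rad and velocity of joint lid between -0.1 and 0.1 rad/s and contact force between the fingers and fixture above 2 N and contact force between scraper and fixture below 0.1 N and x of offcut1 in the frame of trough between -0.1 and 0.1 m and y of offcut1 in the frame of trough between -0.045 and 0.045 m and z of each of offcut1, offcut2, offcut3 in the frame of trough below 0.025 m and x of offcut2 in the frame of trough between -0.1 and 0.1 m and y of offcut2 in the frame of trough between -0.045 and 0.045 m and x of offcut3 in the frame of trough between -0.1 and 0.1 m and y of offcut3 in the frame of trough between -0.045 and 0.045 m and x of scraper in the frame of pad_top between -0.045 and 0.045 m and y of scraper in the frame of pad_top between -0.035 and 0.035 m and z of scraper in the frame of pad_top below 0.008 m and angle between scraper's own z axis and vertical below 0.1 rad and contact force between scraper and the fingers below 0.1 N and linear speed of scraper below 0.02 m/s); the arm keeps its last pose, push and grip.
It fails at once if the lid is opened (over 0.15 rad) with an offcut not yet in the trough (value of joint lid above 0.15 rad and z of any of offcut1, offcut2, offcut3 in the frame of trough above 0.03 m).
It fails at once if an offcut is pushed or gripped with the fingers (contact force between the fingers and offcut1 above 0.5 N or contact force between the fingers and offcut2 above 0.5 N or contact force between the fingers and offcut3 above 0.5 N).
It fails at once if the red mark is moved by more than 6 mm (distance of mark_tip from where it was at the start of the episode above 0.006 m).
It fails at once if a bystander is moved by more than 30 mm (distance of any of flask_red, flask_blue, flask_green, reel, screwdriver, jar from where it was at the start of the episode above 0.03 m).
It also fails if it takes over 64 s, if anything falls off the work surface, if the arm or the gripper's body presses on something with over 40 N, if the wrist force passes 120 N, or if a joint passes its speed limit or range.

## Working session

There is one attempt and no reset: what is moved stays moved. The work goes in short steps, Python scripts to look and compute and a shell command to move; the robot and the scene stay as the last step left them, time stands still between calls to the robot, and variables do not carry over. Pictures are saved under pics/ and viewed, at most 10 in all, crops included, and the job is handed in when it is done.

```bash
mkdir -p pics; cat > h.py <<'E'
import numpy as np, cv2
from station import arm
def cam(n):
    s=arm.observe(); im,d=arm.get_image(n); m=arm.camera_model(n)
    K=np.array([[m['fx'],0,m['cx']],[0,m['fy'],m['cy']],[0,0,1]])
    if 'R' in m: R=np.array(m['R']);t=np.array(m['t']); Rw=R.T; o=-R.T@t
    else:
        from scipy.spatial.transform import Rotation as Ro
        T=np.array(m['tool_from_camera']); Rt=Ro.from_euler('xyz',s['tool_rot'],degrees=True).as_matrix()
        Rw=Rt@T[:3,:3]; o=Rt@T[:3,3]+np.array(s['position'])
    return im,d,K,Rw,o
def cloud(d,K,Rw,o):
    v,u=np.mgrid[:d.shape[0],:d.shape[1]]
    p=np.stack([(u-K[0,2])/K[0,0]*d,(v-K[1,2])/K[1,1]*d,d],-1)
    return p@Rw.T+o
def ray(u,v,z,K,Rw,o):
    r=Rw@np.linalg.solve(K,[u,v,1.]); return o+r*(z-o[2])/r[2]
E
python3 - <<'E'
from h import *
print(arm.observe(),arm.grasp_offset)
a=[]
for n in('scene','side','wrist'):
    im,d,K,Rw,o=cam(n); cv2.imwrite(f'pics/{n}0.png',im); np.savez(f'{n}0.npz',im=im,d=d,K=K,Rw=Rw,o=o); print(n,o,Rw[:,2])
E
```

```text
{'time_s': 0.0, 'qpos': array([ 4.17849842e-04,  7.24132780e+00, -2.32814827e+00,  8.05227444e+01,
        2.25377819e-05,  9.00014161e+01]), 'joint_vel': array([ 0.09977137, -0.07530088, -0.01699544,  0.17197706, -0.03312048,
        0.07209769]), 'joint_torque': array([-1.88969068e-03, -4.35916471e+01,  3.52923596e+01,  1.73015334e-02,
       -7.00984879e-05, -2.14169546e-05]), 'position': array([5.24586664e-01, 3.94197219e-06, 2.30514004e-01]), 'tool_rot': array([-1.79907779e+02, -2.02583957e-05,  8.99990017e+01]), 'contact_force': array([ 0.19420058,  0.2888449 , -0.35555625]), 'wrist_torque': array([ 0.05603638, -0.00745179, -0.0302613 ]), 'grip_force': 0.0, 'finger_gap': 0.08510543596197559} 0.0187
scene [ 1.73070786 -0.37091386  0.96942181] [-0.75865701  0.28443509 -0.58611962]
side [ 0.49600354 -0.77498618  1.00474854] [ 0.02589615  0.66712223 -0.74449803]
wrist [0.52561998 0.06998178 0.37356346] [-0.00172606 -0.27798431 -0.96058406]
```

View pics/scene0.png

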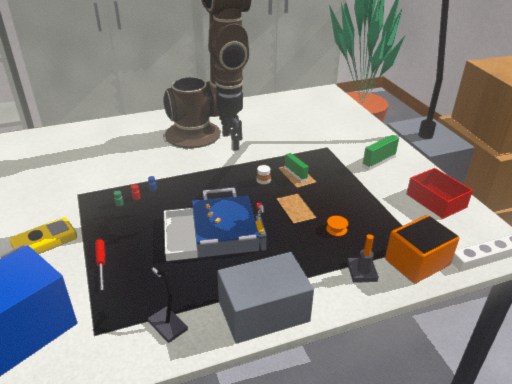

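View pics/side0.png

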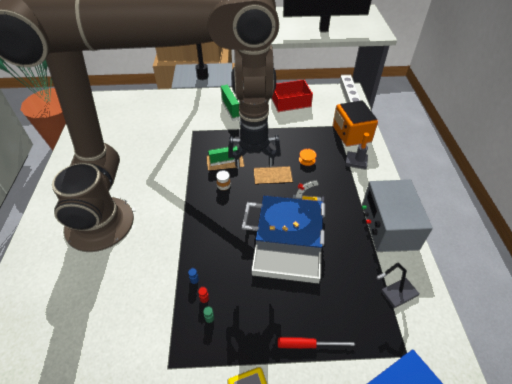

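Scene view: the small green scraper stands on the left pad at (297,167). The empty pad is at (296,208) and the lid with its offcuts at (222,215), with the red mark and sector at (259,210). The larger look-alike is at (381,150). In the side view these are the scraper (219,155), lid (290,220), trough (290,262) and bar (249,217).

```bash
cat > m.py <<'E'
from h import *
for n in('side','scene'):
    f=np.load(n+'0.npz'); im,d,K,Rw,o=[f[k] for k in('im','d','K','Rw','o')]
    P=cloud(d,K,Rw,o); hsv=cv2.cvtColor(im,cv2.COLOR_BGR2HSV); H,S,V=[hsv[...,i].astype(int) for i in range(3)]
    print(n)
    ok=(d>0)&(P[...,0]>.15)&(P[...,0]<.85)&(abs(P[...,1])<.5)&(P[...,2]<.2)
    def rep(name,mk,mn=5):
        c,l,st,ce=cv2.connectedComponentsWithStats((mk&ok).astype(np.uint8))
        for i in range(1,c):
            if st[i,4]<mn: continue
            q=P[l==i]; top=q[q[:,2]>np.percentile(q[:,2],90)-.006]
            r=cv2.minAreaRect((top[:,:2]*1000).astype(np.float32)); 
            print(name,st[i,4],ce[i].round(1),'med',np.median(q,0).round(3),'zmax',np.percentile(q[:,2],95).round(3),'toprect mm',np.round(r[0],1),np.round(r[1],1),round(r[2],1))
    rep('green',(H>50)&(H<80)&(S>120)&(V>50),15)
    rep('blue',(H>100)&(H<125)&(S>120)&(V>50),15)
    rep('red',((H<5)|(H>174))&(S>150)&(V>80),4)
    rep('brass',(H>8)&(H<32)&(S>80)&(V>110),3)
    rep('white',(S<50)&(V>130)&(P[...,1]<.15)&(P[...,1]>-.25)&(P[...,0]>.3)&(P[...,2]<.08),30)
E
python3 m.py
```

```text
side
green 237 [218.4 154.5] med [0.4   0.263 0.052] zmax 0.064 toprect mm [398.9 270.2] [73.5 28.4] 12.6
green 18 [234.7 148.6] med [0.464 0.28  0.062] zmax 0.064 toprect mm [462.  284.3] [28.7 11.4] 89.0
green 120 [208.1 313.9] med [ 0.385 -0.354  0.044] zmax 0.051 toprect mm [ 383.5 -348. ] [18.9 22.6] 3.5
blue 2736 [290.2 221.2] med [ 0.636 -0.068  0.06 ] zmax 0.063 toprect mm [635.5 -62.9] [182.9 198.8] 79.9
blue 130 [192.9 275.5] med [ 0.335 -0.235  0.032] zmax 0.049 toprect mm [ 333.6 -229.2] [21.7 23.3] 61.1
red 23 [300.3 186. ] med [0.677 0.03  0.111] zmax 0.117 toprect mm [675.2  32.2] [13.4 14.7] 69.5
red 130 [203.  294.1] med [ 0.368 -0.295  0.037] zmax 0.049 toprect mm [ 366.5 -290.8] [22.6 21.5] 33.5
red 413 [296.5 342.2] med [ 0.615 -0.433  0.023] zmax 0.027 toprect mm [ 615.  -432.6] [23.1 96.6] 87.2
brass 261 [307.  156.4] med [0.74  0.264 0.028] zmax 0.032 toprect mm [741.2 268.5] [65.2 57.6] 83.0
brass 146 [218.9 165.1] med [0.399 0.252 0.003] zmax 0.007 toprect mm [404.5 271.2] [104.6  77.3] 2.3
brass 41 [241.2 161.6] med [0.485 0.269 0.003] zmax 0.005 toprect mm 
[... 2924 characters left out ...]
0.427 0.142 0.055] zmax 0.06 toprect mm [420.7 139.4] [18.5 36.3] 87.0
white 50 [227.6 189.6] med [ 0.504 -0.003  0.061] zmax 0.065 toprect mm [502.1  -8.4] [58.6 30.4] 57.8
white 30 [205.7 192.2] med [ 0.493 -0.079  0.062] zmax 0.065 toprect mm [506.7 -73.6] [26.5 43.3] 81.2
white 1504 [179.6 233.8] med [ 0.605 -0.192  0.007] zmax 0.031 toprect mm [ 611.1 -192.2] [ 90.1 209.8] 79.5
white 56 [246.9 236.8] med [ 0.748 -0.024  0.063] zmax 0.066 toprect mm [748.3 -24.4] [46.1 15.5] 72.3
white 57 [208.6 240.9] med [ 0.729 -0.132  0.063] zmax 0.066 toprect mm [ 726.7 -131.9] [48.9 14. ] 80.5
white 999 [249.4 369.8] med [ 0.64   0.024 -0.749] zmax -0.741 toprect mm [642.8  19.9] [260.   76.9] 89.3
```

```bash
python3 - <<'E'
import cv2,numpy as np
a=cv2.resize(cv2.imread('pics/side0.png')[140:285,195:335],None,fx=4,fy=4,interpolation=cv2.INTER_CUBIC)
cv2.imwrite('pics/c1.png',a)
E
```

```text
(no output)
```

View pics/c1.png

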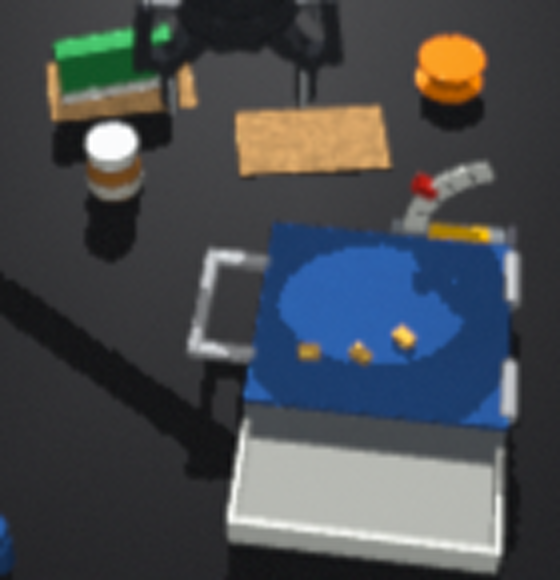

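Side crop: three offcuts at about y=350 of the crop, the bar on the left, the red mark at (424,185) and the scraper on the left pad. The fixture yaw is about -10.3° and the lid centre about (0.637, -0.061). I'll move above the scraper next.

```bash
python3 -m crank '[{"delta_pos":[-0.6,1.6,0],"angular":[0,0,2],"hand":85},{"delta_pos":[-1.2,3.2,0],"angular":[0,0,4],"hand":85},{"delta_pos":[-2.08,5.56,0],"angular":[0,0,20.4],"hand":85},{"delta_pos":[-2.08,5.56,0],"angular":[0,0,20.4],"hand":85},{"delta_pos":[-2.08,5.56,0],"angular":[0,0,20.4],"hand":85},{"delta_pos":[-2.08,5.56,0],"angular":[0,0,20.4],"hand":85},{"delta_pos":[-2.08,5.56,0],"angular":[0,0,20.4],"hand":85},{"delta_pos":[-2.08,5.56,0],"angular":[0,0,20.4],"hand":85},{"delta_pos":[-2.08,5.56,0],"angular":[0,0,20.4],"hand":85},{"delta_pos":[-2.08,5.56,0],"angular":[0,0,20.4],"hand":85},{"delta_pos":[-2.08,5.56,0],"angular":[0,0,20.4],"hand":85},{"delta_pos":[-2.08,5.56,0],"angular":[0,0,20.4],"hand":85}]'
cat > w.py <<'E'
from h import *
import sys
im,d,K,Rw,o=cam('wrist'); cv2.imwrite('pics/w_%s.png'%sys.argv[1],im)
P=cloud(d,K,Rw,o); hsv=cv2.cvtColor(im,cv2.COLOR_BGR2HSV); H,S,V=[hsv[...,i].astype(int) for i in range(3)]
for nm,mk in(('green',(H>50)&(H<80)&(S>120)&(V>40)),('cork',(H>8)&(H<25)&(S>60)&(V>70))):
    mk=mk&(d>0); 
    if nm=='green': mk&=(P[...,2]>.057)&(P[...,2]<.07)
    else: mk&=(P[...,2]<.009)
    c,l,st,ce=cv2.connectedComponentsWithStats(mk.astype(np.uint8))
    for i in range(1,c):
        if st[i,4]<150: continue
        q=P[l==i]; r=cv2.minAreaRect((q[:,:2]*1000).astype(np.float32)); print(nm,st[i],q[:,2].mean().round(4),np.round(r[0],1),np.round(r[1],1),round(r[2],1))
s=arm.observe();print(s['position'],s['tool_rot'],s['qpos'].round(1),s['time_s'])
E
python3 w.py a
```

```text
time_s: 1.65
position: [0.4209, 0.2779, 0.2311]
tool_rot: [-180.0, -0.0, -168.1]
contact_force: [0.2, 0.4, -0.1]
finger_gap: 0.0848
grip_force: 0.0
green [ 245  123   20   91 1694] 0.0634 [418. 276.] [108.9  22. ] 12.1
green [439 228  73  33 515] 0.0635 [442.5 566.2] [29.2 91.7] 38.3
cork [ 224  110   68  104 3873] 0.0033 [421.6 278.9] [141.5  81.6] 5.9
cork [ 157  219   55   87 2836] 0.0043 [602.6 193.8] [143.4  81.5] 0.9
[0.42090737 0.27795392 0.23115386] [-1.79993867e+02 -1.69474291e-02 -1.68091630e+02] [33.4  5.  -4.8 80.3  0.  21.5] 1.7
```

View pics/w_a.png

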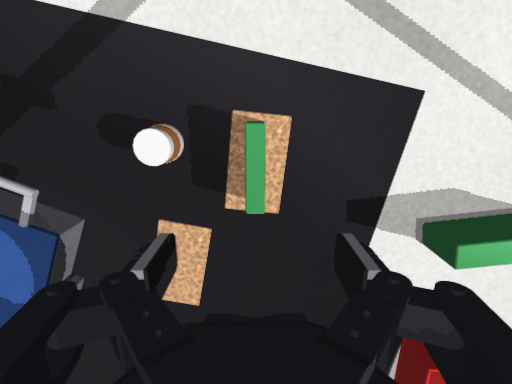

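The wrist view shows the scraper at (256,168), squarely on its pad, with jar clearance to spare. I'll descend, grip and lift.

```bash
python3 -m crank '[{"delta_pos":[-0.06,-0.04,-1],"angular":[0,0,0],"hand":85},{"delta_pos":[-0.06,-0.04,-2],"angular":[0,0,0],"hand":85},{"delta_pos":[-0.06,-0.04,-3],"angular":[0,0,0],"hand":85},{"delta_pos":[-0.06,-0.04,-3.7],"angular":[0,0,0],"hand":85},{"delta_pos":[-0.06,-0.04,-4.02],"angular":[0,0,0],"hand":85},{"delta_pos":[-0.06,-0.04,-4.02],"angular":[0,0,0],"hand":85},{"delta_pos":[-0.06,-0.04,-4.02],"angular":[0,0,0],"hand":10},{"delta_pos":[-0.06,-0.04,-4.02],"angular":[0,0,0],"hand":10},{"delta_pos":[-0.06,-0.04,-4.02],"angular":[0,0,0],"hand":10},{"delta_pos":[-0.06,-0.04,-4.02],"angular":[0,0,0],"hand":10},{"delta_pos":[-0.06,-0.04,-4.02],"angular":[0,0,0],"hand":10},{"delta_pos":[-0.06,-0.04,-4.02],"angular":[0,0,0],"hand":10}]' 60
python3 -m crank '[{"delta_pos":[0,0,0],"angular":[0,0,0],"hand":10},{"delta_pos":[0,0,0],"angular":[0,0,0],"hand":10},{"delta_pos":[0,0,0.3],"angular":[0,0,0],"hand":10},{"delta_pos":[0,0,1],"angular":[0,0,0],"hand":10},{"delta_pos":[0,0,2],"angular":[0,0,0],"hand":10},{"delta_pos":[0,0,3],"angular":[0,0,0],"hand":10},{"delta_pos":[0,0,3],"angular":[0,0,0],"hand":10}]'
```

```text
time_s: 3.2
position: [0.4185, 0.2763, 0.0311]
tool_rot: [180.0, 0.1, -168.0]
contact_force: [-0.7, 0.2, 6.7]
finger_gap: 0.0233
grip_force: 59.6
time_s: 4.08
position: [0.4198, 0.2771, 0.1851]
tool_rot: [179.8, 0.4, -168.0]
contact_force: [-0.5, -0.0, -1.9]
finger_gap: 0.0228
grip_force: 59.0
```

```bash
python3 -m crank '[{"delta_pos":[0.4,-0.6,0],"angular":[0,0,-0.5],"hand":10},{"delta_pos":[1,-1.5,0],"angular":[0,0,-1],"hand":10},{"delta_pos":[1.7,-2.5,0],"angular":[0,0,-2],"hand":10},{"delta_pos":[2.4,-3.5,0],"angular":[0,0,-3],"hand":10},{"delta_pos":[3.1,-4.6,0],"angular":[0,0,-4],"hand":10},{"delta_pos":[3.8,-5.6,0],"angular":[0,0,-4.48],"hand":10},{"delta_pos":[4.12,-6.12,0],"angular":[0,0,-4.48],"hand":10},{"delta_pos":[4.12,-6.12,0],"angular":[0,0,-4.48],"hand":10},{"delta_pos":[4.12,-6.12,0],"angular":[0,0,-4.48],"hand":10}]'
python3 - <<'E'
from h import *
for n in('side','wrist'):
    im,d,K,Rw,o=cam(n); P=cloud(d,K,Rw,o); hsv=cv2.cvtColor(im,cv2.COLOR_BGR2HSV); H,S,V=[hsv[...,i].astype(int) for i in range(3)]
    cv2.imwrite('pics/%s_b.png'%n,im)
    for nm,mk in(('brass',(H>8)&(H<32)&(S>80)&(V>80)&(P[...,2]>.055)&(P[...,2]<.09)),('green',(H>45)&(H<85)&(S>100)&(V>30)&(P[...,2]>.1)),('blue',(H>100)&(H<125)&(S>120)&(V>40)&(P[...,2]>.05))):
        mk=mk&(abs(P[...,0]-.63)<.15)&(abs(P[...,1]+.06)<.15)
        c,l,st,ce=cv2.connectedComponentsWithStats(mk.astype(np.uint8))
        for i in range(1,c):
            if st[i,4]<8: continue
            q=P[l==i]; r=cv2.minAreaRect((q[:,:2]*1000).astype(np.float32)); print(n,nm,st[i,4],ce[i].round(),'z',q[:,2].min().round(3),q[:,2].max().round(3),np.round(r[0],1),np.round(r[1],1),round(r[2],1))
print(arm.observe()['position'])
E
```

```text
time_s: 5.2
position: [0.6232, -0.0297, 0.1793]
tool_rot: [180.0, -0.1, 169.6]
contact_force: [0.2, -0.1, -1.0]
finger_gap: 0.0233
grip_force: 59.2
side brass 43 [310. 198.] z 0.056 0.061 [710.8  23.6] [14.8 50.3] 82.0
side brass 19 [295. 224.] z 0.058 0.072 [648.8 -84.1] [20. 13.] 81.3
side brass 18 [272. 228.] z 0.062 0.069 [575.5 -93.9] [11.  12.6] 88.5
side brass 14 [285. 228.] z 0.064 0.071 [ 614.9 -100.4] [ 8.4 13.9] 50.1
side green 464 [287. 185.] z 0.165 0.276 [617.6 -56.9] [ 76.2 108.5] 80.0
side blue 2717 [290. 221.] z 0.053 0.066 [635.2 -63.6] [183.9 199.2] 80.2
wrist brass 196 [179. 149.] z 0.06 0.07 [575.2 -94.5] [10.2 15.7] 88.3
wrist brass 164 [186. 189.] z 0.062 0.071 [614.5 -98.8] [10.  15.8] 45.0
wrist brass 163 [207. 219.] z 0.06 0.07 [651.1 -85.8] [ 9.4 18.3] 39.4
wrist brass 469 [319. 245.] z 0.055 0.076 [707.2  25. ] [16.6 46.6] 79.5
wrist green 9190 [255. 225.] z 0.167 0.323 [603.5 -26.5] [24.9 99.3] 79.6
wrist blue 19473 [215. 167.] z 0.058 0.323 [626.9 -59.4] [179.8 177.1] 79.6
[ 0.62328754 -0.02899972  0.18006451]
```

View pics/side_b.png

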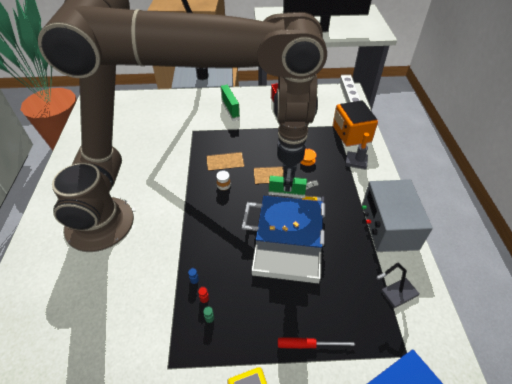

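Side view: the scraper is held level over the lid at (287,185) and the three offcuts are unchanged. Next is the descent and the sweep.

```bash
python3 -m crank '[{"delta_pos":[0,0,-0.6],"angular":[0,0,0],"hand":10},{"delta_pos":[0,0,-1.2],"angular":[0,0,0],"hand":10},{"delta_pos":[0,0,-1.6],"angular":[0,0,0],"hand":10},{"delta_pos":[0,0,-1.78],"angular":[0,0,0],"hand":10},{"delta_pos":[0,0,-1.78],"angular":[0,0,0],"hand":10},{"delta_pos":[0,0,-1.78],"angular":[0,0,0],"hand":10}]'
python3 -m crank '[{"delta_pos":[-0.036,-0.2,0],"angular":[0,0,0],"hand":10},{"delta_pos":[-0.073,-0.4,0],"angular":[0,0,0],"hand":10},{"delta_pos":[-0.11,-0.6,0],"angular":[0,0,0],"hand":10},{"delta_pos":[-0.145,-0.8,0],"angular":[0,0,0],"hand":10},{"delta_pos":[-0.182,-1,0],"angular":[0,0,0],"hand":10},{"delta_pos":[-0.22,-1.2,0],"angular":[0,0,0],"hand":10},{"delta_pos":[-0.255,-1.4,0],"angular":[0,0,0],"hand":10},{"delta_pos":[-0.29,-1.6,0],"angular":[0,0,0],"hand":10},{"delta_pos":[-0.33,-1.8,0],"angular":[0,0,0],"hand":10},{"delta_pos":[-0.364,-2,0],"angular":[0,0,0],"hand":10},{"delta_pos":[-0.4,-2.2,0],"angular":[0,0,0],"hand":10},{"delta_pos":[-0.436,-2.4,0],"angular":[0,0,0],"hand":10}]'
python3 -m crank '[{"delta_pos":[-0.036,-0.2,0],"angular":[0,0,0],"hand":10},{"delta_pos":[-0.05,-0.28,0],"angular":[0,0,0],"hand":10},{"delta_pos":[-0.05,-0.28,0],"angular":[0,0,0],"hand":10},{"delta_pos":[-0.05,-0.28,0.5],"angular":[0,0,0],"hand":10},{"delta_pos":[-0.05,-0.28,1.5],"angular":[0,0,0],"hand":10},{"delta_pos":[-0.05,-0.28,1.9],"angular":[0,0,0],"hand":10},{"delta_pos":[-0.05,-0.28,1.9],"angular":[0,0,0],"hand":10}]'
cat > oc.py <<'E'
from h import *
import sys
for n in('side','scene'):
    im,d,K,Rw,o=cam(n); P=cloud(d,K,Rw,o); hsv=cv2.cvtColor(im,cv2.COLOR_BGR2HSV); H,S,V=[hsv[...,i].astype(int) for i in range(3)]
    cv2.imwrite('pics/%s_%s.png'%(n,sys.argv[1]),im)
    mk=(H>8)&(H<32)&(S>60)&(V>60)&(abs(P[...,0]-.63)<.2)&(abs(P[...,1]+.12)<.2)
    c,l,st,ce=cv2.connectedComponentsWithStats(mk.astype(np.uint8))
    for i in range(1,c):
        if st[i,4]<4: continue
        q=P[l==i]; m=np.median(q,0); e=m[:2]-[.637,-.061]; a=np.radians(-10.3)
        print(n,st[i,4],ce[i].round(),m.round(3),'fixture xy',(e@[np.cos(a),np.sin(a)]).round(3),(e@[-np.sin(a),np.cos(a)]).round(3))
print(arm.observe()['position'],arm.observe()['time_s'])
E
python3 oc.py c
```

```text
time_s: 6.05
position: [0.6245, -0.0297, 0.0925]
tool_rot: [180.0, 0.1, 169.6]
contact_force: [-0.0, 0.2, -0.9]
finger_gap: 0.0235
grip_force: 59.2
time_s: 7.55
position: [0.602, -0.1507, 0.0913]
tool_rot: [-180.0, -0.0, 169.6]
contact_force: [0.7, -0.1, -1.4]
finger_gap: 0.0232
grip_force: 59.2
time_s: 8.43
position: [0.6008, -0.1639, 0.1882]
tool_rot: [-180.0, 0.2, 169.6]
contact_force: [0.3, -0.9, -1.8]
finger_gap: 0.0232
grip_force: 59.2
side 1747 [235.  57.] [ 0.482 -0.162  0.674] fixture xy -0.134 -0.127
side 13 [284.  43.] [ 0.577 -0.127  0.68 ] fixture xy -0.047 -0.076
side 744 [306.  58.] [ 0.616 -0.166  0.674] fixture xy -0.002 -0.107
side 4 [278.  42.] [ 0.565 -0.125  0.679] fixture xy -0.059 -0.075
side 5 [293.  43.] [ 0.592 -0.13   0.681] fixture xy -0.032 -0.076
side 10 [271.  64.] [ 0.547 -0.199  0.679] fixture xy -0.064 -0.152
side 4 [280.  64.] [ 0.562 -0.203  0.68 ] fixture xy -0.049 -0.153
side 7 [288.  65.] [ 0.576 -0.206  0.681] fixture xy -0.034 -0.154
side 4 [325.  70.] [ 0.654 -0.148  0.635] fixture xy 0.033 -0.082
side 585 [295. 135.] [ 0.598 -0.2    0.524] f
[... 1919 characters left out ...]
 73.] [ 0.643 -0.161  0.529] fixture xy 0.024 -0.097
scene 4 [172.  75.] [ 0.638 -0.173  0.525] fixture xy 0.021 -0.11
scene 6 [184.  76.] [ 0.647 -0.146  0.521] fixture xy 0.025 -0.082
scene 13 [189.  76.] [ 0.647 -0.134  0.52 ] fixture xy 0.023 -0.07
scene 16 [190. 104.] [ 0.626 -0.133  0.439] fixture xy 0.002 -0.073
scene 4 [191. 113.] [ 0.622 -0.131  0.412] fixture xy -0.002 -0.072
scene 18 [191. 222.] [ 0.565 -0.147  0.012] fixture xy -0.055 -0.097
scene 73 [259. 226.] [0.711 0.027 0.059] fixture xy 0.057 0.1
scene 20 [192. 231.] [ 0.611 -0.155  0.012] fixture xy -0.009 -0.097
scene 15 [192. 238.] [ 0.641 -0.162  0.012] fixture xy 0.022 -0.098
[ 0.59947877 -0.16366681  0.18532488] 8.525
```

All three offcuts lie on the trough floor. I'll carry the scraper back to its pad.

```bash
python3 -m crank '[{"delta_pos":[-0.2,0.5,0],"angular":[0,0,0],"hand":10},{"delta_pos":[-0.5,1.3,0],"angular":[0,0,0.5],"hand":10},{"delta_pos":[-0.95,2.4,0],"angular":[0,0,1],"hand":10},{"delta_pos":[-1.4,3.5,0],"angular":[0,0,1.6],"hand":10},{"delta_pos":[-1.85,4.6,0],"angular":[0,0,2.2],"hand":10},{"delta_pos":[-2.3,5.7,0],"angular":[0,0,2.8],"hand":10},{"delta_pos":[-2.75,6.8,0],"angular":[0,0,3.4],"hand":10},{"delta_pos":[-3.15,7.8,0],"angular":[0,0,4],"hand":10},{"delta_pos":[-3.4,8.5,0],"angular":[0,0,4],"hand":10},{"delta_pos":[-3.56,8.84,0],"angular":[0,0,4],"hand":10},{"delta_pos":[-3.56,8.84,0],"angular":[0,0,4],"hand":10},{"delta_pos":[-3.56,8.84,0],"angular":[0,0,4],"hand":10}]'
python3 -m crank '[{"delta_pos":[0,0,-0.7],"angular":[0,0,0],"hand":10},{"delta_pos":[0,0,-1.5],"angular":[0,0,0],"hand":10},{"delta_pos":[0,0,-2.3],"angular":[0,0,0],"hand":10},{"delta_pos":[0,0,-2.8],"angular":[0,0,0],"hand":10},{"delta_pos":[0,0,-3],"angular":[0,0,0],"hand":10},{"delta_pos":[0,0,-3.09],"angular":[0,0,0],"hand":10},{"delta_pos":[0,0,-3.09],"angular":[0,0,0],"hand":10},{"delta_pos":[0,0,-3.09],"angular":[0,0,0],"hand":10}]'
```

```text
time_s: 10.02
position: [0.4218, 0.2771, 0.1857]
tool_rot: [-180.0, -0.0, -170.4]
contact_force: [0.2, -1.0, -0.5]
finger_gap: 0.0234
grip_force: 59.2
time_s: 11.02
position: [0.4224, 0.2784, 0.0328]
tool_rot: [180.0, 0.1, -170.4]
contact_force: [-0.4, 0.8, -1.5]
finger_gap: 0.0229
grip_force: 59.3
```

```bash
python3 -m crank '[{"delta_pos":[0,0,-0.02],"angular":[0,0,0],"hand":10},{"delta_pos":[0,0,-0.04],"angular":[0,0,0],"hand":10},{"delta_pos":[0,0,-0.04],"angular":[0,0,0],"hand":10}]'
python3 -m crank '[{"delta_pos":[0,0,0],"angular":[0,0,0],"hand":40},{"delta_pos":[0,0,0],"angular":[0,0,0],"hand":85},{"delta_pos":[0,0,0],"angular":[0,0,0],"hand":85},{"delta_pos":[0,0,0],"angular":[0,0,0],"hand":85},{"delta_pos":[0,0,0],"angular":[0,0,0],"hand":85},{"delta_pos":[0,0,0.5],"angular":[0,0,0],"hand":85},{"delta_pos":[0,0,1.5],"angular":[0,0,0],"hand":85},{"delta_pos":[0,0,2.6],"angular":[0,0,0],"hand":85},{"delta_pos":[0,0,3.8],"angular":[0,0,0],"hand":85},{"delta_pos":[0,0,4],"angular":[0,0,0],"hand":85},{"delta_pos":[0,0,4],"angular":[0,0,0],"hand":85}]'
python3 w.py d
```

```text
time_s: 11.4
position: [0.4221, 0.2784, 0.0311]
tool_rot: [180.0, 0.1, -170.4]
contact_force: [-2.1, -0.9, 7.4]
finger_gap: 0.0233
grip_force: 60.3
time_s: 12.78
position: [0.422, 0.2782, 0.2301]
tool_rot: [180.0, 0.1, -170.4]
contact_force: [0.3, -0.8, -1.3]
finger_gap: 0.0851
grip_force: 0.0
green [ 246  125   20   91 1710] 0.0634 [421.1 277.9] [108.8  23.5] 9.5
green [444 218  68  35 490] 0.0636 [443.1 563. ] [29.  86.3] 39.8
cork [ 226  109   64  103 3976] 0.0034 [421.6 279.1] [141.8  81.4] 5.9
cork [ 160  222   54   85 3065] 0.0044 [602.1 194.5] [142.4  81.6] 1.7
[0.42146266 0.27784148 0.22878065] [-1.79974467e+02 -5.64111773e-02 -1.70400221e+02] [33.4  5.1 -5.  80.  -0.  23.8] 12.825
```

View pics/w_d.png

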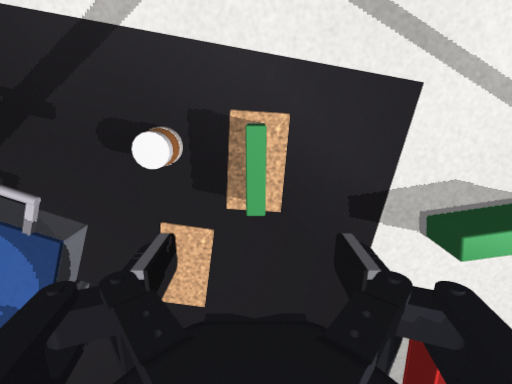

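The scraper is back, upright and centred on its pad. I'll move above the bar.

```bash
python3 -m crank '[{"delta_pos":[0.2,-0.7,0],"angular":[0,0,-2],"hand":85},{"delta_pos":[0.5,-1.7,0],"angular":[0,0,-4],"hand":85},{"delta_pos":[0.8,-2.7,0],"angular":[0,0,-6],"hand":85},{"delta_pos":[1.1,-3.7,0],"angular":[0,0,-8],"hand":85},{"delta_pos":[1.3,-4.7,0],"angular":[0,0,-10],"hand":85},{"delta_pos":[1.45,-5.7,0],"angular":[0,0,-12],"hand":85},{"delta_pos":[1.45,-6.26,0],"angular":[0,0,-14],"hand":85},{"delta_pos":[1.45,-6.26,0],"angular":[0,0,-16],"hand":85},{"delta_pos":[1.45,-6.26,0],"angular":[0,0,-18],"hand":85},{"delta_pos":[1.45,-6.26,0],"angular":[0,0,-20],"hand":85},{"delta_pos":[1.45,-6.26,0],"angular":[0,0,-21.98],"hand":85},{"delta_pos":[1.45,-6.26,0],"angular":[0,0,-21.98],"hand":85}]'
cat > b.py <<'E'
from h import *
a=np.radians(-10.3); ex=np.array([np.cos(a),np.sin(a)]); ey=np.array([-np.sin(a),np.cos(a)]); c0=np.array([.637,-.061])
for n in('side','scene','wrist'):
    im,d,K,Rw,o=cam(n); P=cloud(d,K,Rw,o); hsv=cv2.cvtColor(im,cv2.COLOR_BGR2HSV); H,S,V=[hsv[...,i].astype(int) for i in range(3)]
    cv2.imwrite('pics/%s_e.png'%n,im)
    F=np.stack([(P[...,:2]-c0)@ex,(P[...,:2]-c0)@ey,P[...,2]],-1)
    near=(d>0)&(abs(F[...,1])<.13)&(abs(F[...,0])<.2)&(F[...,2]<.16)&(F[...,2]>.03)
    for nm,mk in(('red',((H<6)|(H>172))&(S>120)&(V>60)),('blue',(H>100)&(H<125)&(S>120)&(V>40)),('yellow',(H>15)&(H<32)&(S>100)&(V>80)),('bar',(S<60)&(V>60)&(F[...,0]<-.11)&(F[...,2]>.04))):
        q=F[mk&near]
        if len(q)<5: continue
        vu=np.argwhere(mk&near)
        lo,hi=np.percentile(q,[2,98],0)
        print(n,nm,len(q),'px',vu.mean(0)[::-1].round(1),'F',lo.round(4),hi.round(4), np.degrees(cv2.minAreaRect((q[:,:2]).astype(np.float32)*1000)[2]*0).round(0),round(cv2.minAreaRect((q[:,:2]).astype(np.float32)*1000)[2],1))
        if nm=='red':
            an=np.arctan2(q[:,2]-.056,.1-q[:,0]); rr=np.hypot(q[:,2]-.056,.1-q[:,0])
            print('  ang',np.percentile(an,[2,50,98]).round(3),'r',np.percentile(rr,[2,50,98]).round(3))
print(arm.observe()['position'],arm.observe()['tool_rot'],arm.observe()['time_s'])
E
python3 b.py
```

```text
time_s: 14.32
position: [0.4933, -0.035, 0.2277]
tool_rot: [-179.8, 0.0, 79.8]
contact_force: [-0.7, 0.0, -1.0]
finger_gap: 0.085
grip_force: 0.0
side red 25 px [300.4 186.3] F [0.0144 0.093  0.1043] [0.0311 0.1075 0.1162] 0.0 80.4
  ang [0.552 0.617 0.661] r [0.086 0.095 0.102]
side blue 2810 px [289.8 221.4] F [-0.0954 -0.0906  0.0558] [0.0921 0.0837 0.0635] 0.0 0.6
side yellow 55 px [309.1 197.9] F [0.0323 0.0898 0.0523] [0.0793 0.1108 0.0614] 0.0 87.6
side bar 168 px [247.7 216.4] F [-0.1503 -0.054   0.0521] [-0.1125  0.0505  0.064 ] 0.0 0.1
scene red 22 px [258.2 205.2] F [0.0173 0.0965 0.1044] [0.0349 0.1109 0.1169] 0.0 89.1
  ang [0.599 0.641 0.689] r [0.083 0.096 0.101]
scene blue 2386 px [223.6 218.2] F [-0.0945 -0.0836  0.0569] [0.0961 0.0868 0.0653] 0.0 90.0
scene yellow 65 px [259.4 226.4] F [0.0338 0.0919 0.0542] [0.0822 0.108  0.0628] 0.0 87.3
scene bar 142 px [218.3 190.9] F [-0.1496 -0.0488  0.0524] [-0.1132  0.0522  0.0658] 0.0 0.7
wrist red 362 px [440.3  75.1] F [0.0137 0.0953 0.1062] [0.0337 0.1085 0.1162] 0.0 88.4
  ang [0.53  0.62  0.657] r [0.084 0.1   0.102]
wrist blue 24409 px [378.  165.5] F [-0.0956 -0.0843  0.0587] [0.0929 0.086  0.0617] 0.0 89.9
wrist yellow 570 px [442.1  88. ] F [0.0315 0.0892 0.0567] [0.0814 0.1036 0.077 ] 0.0 3.2
wrist bar 1277 px [262.2 170.9] F [-0.1492 -0.0515  0.0558] [-0.1117  0.0511  0.0628] 0.0 90.0
[ 0.49377855 -0.03493246  0.22877675] [-1.79901525e+02  9.15502083e-03  7.98486008e+01] 14.475
```

View pics/wrist_e.png

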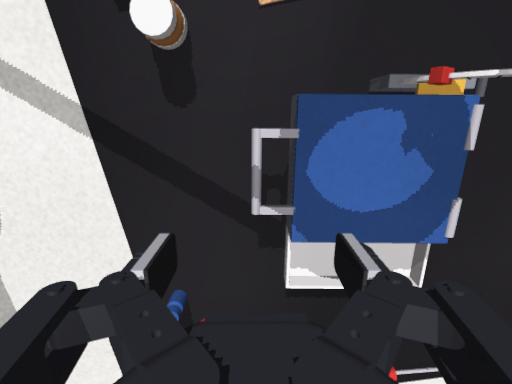

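Wrist view: the bar is centred near (256,172) between the fingers, and the red mark at (441,75) gives about 0.61 rad. A partial opening is needed to clear the box.

```bash
python3 -m crank '[{"delta_pos":[0,0,-0.7],"angular":[0,0,0],"hand":42},{"delta_pos":[0,0,-1.6],"angular":[0,0,0],"hand":42},{"delta_pos":[0,0,-2.4],"angular":[0,0,0],"hand":42},{"delta_pos":[0,0,-3],"angular":[0,0,0],"hand":42},{"delta_pos":[0,0,-3.5],"angular":[0,0,0],"hand":42},{"delta_pos":[0,0,-3.83],"angular":[0,0,0],"hand":42},{"delta_pos":[0,0,-3.83],"angular":[0,0,0],"hand":42}]'
python3 -m crank '[{"delta_pos":[0,0,0],"angular":[0,0,0],"hand":2},{"delta_pos":[0,0,0],"angular":[0,0,0],"hand":2},{"delta_pos":[0,0,0],"angular":[0,0,0],"hand":2},{"delta_pos":[0,0,0],"angular":[0,0,0],"hand":2},{"delta_pos":[0,0,0],"angular":[0,0,0],"hand":2},{"delta_pos":[0,0,0],"angular":[0,0,0],"hand":2}]' 80
python3 - <<'E'
import numpy as np
for t in np.arange(.05,.66,.05):
    dx=.245*(1-np.cos(t));dz=.245*np.sin(t);a=np.radians(-10.3);print(round(t,2),np.round([dx*np.cos(a)/.05,dx*np.sin(a)/.05,dz/.05],3))
E
```

```text
time_s: 15.35
position: [0.4933, -0.0349, 0.0372]
tool_rot: [-179.9, 0.0, 79.7]
contact_force: [0.9, 0.2, 0.5]
finger_gap: 0.0421
grip_force: 0.0
time_s: 16.1
position: [0.4943, -0.0349, 0.0391]
tool_rot: [180.0, -0.0, 79.7]
contact_force: [-4.4, 1.6, 6.6]
finger_gap: 0.0093
grip_force: 78.3
0.05 [ 0.006 -0.001  0.245]
0.1 [ 0.024 -0.004  0.489]
0.15 [ 0.054 -0.01   0.732]
0.2 [ 0.096 -0.017  0.973]
0.25 [ 0.15  -0.027  1.212]
0.3 [ 0.215 -0.039  1.448]
0.35 [ 0.292 -0.053  1.68 ]
0.4 [ 0.381 -0.069  1.908]
0.45 [ 0.48  -0.087  2.131]
0.5 [ 0.59  -0.107  2.349]
0.55 [ 0.711 -0.129  2.561]
0.6 [ 0.842 -0.153  2.767]
0.65 [ 0.983 -0.179  2.965]
```

```bash
python3 -m crank '[{"delta_pos":[0.006,-0.001,0.245],"angular":[0,0,0],"hand":2},{"delta_pos":[0.024,-0.004,0.489],"angular":[0,0,0],"hand":2},{"delta_pos":[0.054,-0.01,0.732],"angular":[0,0,0],"hand":2},{"delta_pos":[0.096,-0.017,0.973],"angular":[0,0,0],"hand":2},{"delta_pos":[0.096,-0.017,0.973],"angular":[0,0,0],"hand":2},{"delta_pos":[0.096,-0.017,0.973],"angular":[0,0,0],"hand":2}]'
cat > l.py <<'E'
from h import *
import sys
a=np.radians(-10.3); ex=np.array([np.cos(a),np.sin(a)]); ey=np.array([-np.sin(a),np.cos(a)]); c0=np.array([.637,-.061])
for n in('side','scene'):
    im,d,K,Rw,o=cam(n); P=cloud(d,K,Rw,o); hsv=cv2.cvtColor(im,cv2.COLOR_BGR2HSV); H,S,V=[hsv[...,i].astype(int) for i in range(3)]
    cv2.imwrite('pics/%s_%s.png'%(n,sys.argv[1]),im)
    F=np.stack([(P[...,:2]-c0)@ex,(P[...,:2]-c0)@ey,P[...,2]],-1)
    near=(d>0)&(abs(F[...,0])<.12)&(F[...,2]<.22)&(F[...,2]>.03)
    b=F[near&(abs(F[...,1])<.085)&(H>100)&(H<125)&(S>120)&(V>40)&(F[...,2]>.055)]
    if len(b): print(n,'lid angle',-np.arctan(np.polyfit(b[:,0],b[:,2],1)[0]).round(3),len(b))
    for nm,mk in(('red',((H<6)|(H>172))&(S>120)&(V>60)),('yellow',(H>15)&(H<32)&(S>100)&(V>80))):
        q=F[mk&near&(F[...,1]>.08)&(F[...,1]<.13)]
        if len(q): print(n,nm,len(q),np.percentile(np.arctan2(q[:,2]-.056,.1-q[:,0]),[2,50,98]).round(3),np.median(np.hypot(q[:,2]-.056,.1-q[:,0])).round(3))
s=arm.observe();print(s['position'],s['contact_force'],s['finger_gap'],s['grip_force'],s['time_s'])
E
python3 l.py f
```

```text
time_s: 16.85
position: [0.4984, -0.0357, 0.0867]
tool_rot: [-179.9, -0.0, 79.7]
contact_force: [-3.2, 1.9, -4.9]
finger_gap: 0.0092
grip_force: 78.3
side lid angle 0.193 2579
side red 25 [0.539 0.627 0.667] 0.095
side yellow 49 [0.168 0.254 0.368] 0.043
scene lid angle 0.185 2803
scene red 22 [0.547 0.641 0.701] 0.095
scene yellow 78 [-0.035  0.277  0.498] 0.042
[ 0.49835625 -0.03575363  0.08646959] [-4.37795257  2.10931972 -4.09318987] 0.009446406873479005 78.29837322235107 16.95
```

Lid follows; continuing to about 0.6 rad.

```bash
python3 -m crank '[{"delta_pos":[0.054,-0.01,0.239],"angular":[0,0,0],"hand":2},{"delta_pos":[0.119,-0.022,0.475],"angular":[0,0,0],"hand":2},{"delta_pos":[0.196,-0.036,0.707],"angular":[0,0,0],"hand":2},{"delta_pos":[0.285,-0.052,0.935],"angular":[0,0,0],"hand":2},{"delta_pos":[0.384,-0.07,1.158],"angular":[0,0,0],"hand":2},{"delta_pos":[0.494,-0.09,1.376],"angular":[0,0,0],"hand":2},{"delta_pos":[0.615,-0.112,1.588],"angular":[0,0,0],"hand":2},{"delta_pos":[0.746,-0.136,1.794],"angular":[0,0,0],"hand":2},{"delta_pos":[0.746,-0.136,1.794],"angular":[0,0,0],"hand":2},{"delta_pos":[0.746,-0.136,1.794],"angular":[0,0,0],"hand":2}]'
python3 l.py g; python3 - <<'E'
import cv2,numpy as np
a=cv2.imread('pics/side_g.png')[130:285,195:345]; b=cv2.imread('pics/scene_g.png')[150:265,150:320]
cv2.imwrite('pics/g.png',np.hstack([cv2.resize(a,(390,403),interpolation=cv2.INTER_CUBIC),cv2.resize(b,(400,403),interpolation=cv2.INTER_CUBIC)]))
E
```

```text
time_s: 18.2
position: [0.534, -0.0423, 0.1781]
tool_rot: [-179.8, 0.0, 79.7]
contact_force: [-14.4, 3.5, 2.3]
finger_gap: 0.009
grip_force: 78.7
side lid angle 0.581 2247
side red 18 [0.563 0.638 0.662] 0.095
side yellow 41 [0.575 0.646 0.714] 0.046
scene lid angle 0.581 3647
scene red 21 [0.551 0.647 0.722] 0.094
scene yellow 91 [0.492 0.656 0.869] 0.045
[ 0.53397924 -0.0423186   0.17803438] [-13.8737384    4.11460146   2.58062178] 0.009067299699130947 78.6488127708435 18.3
```

View pics/g.png

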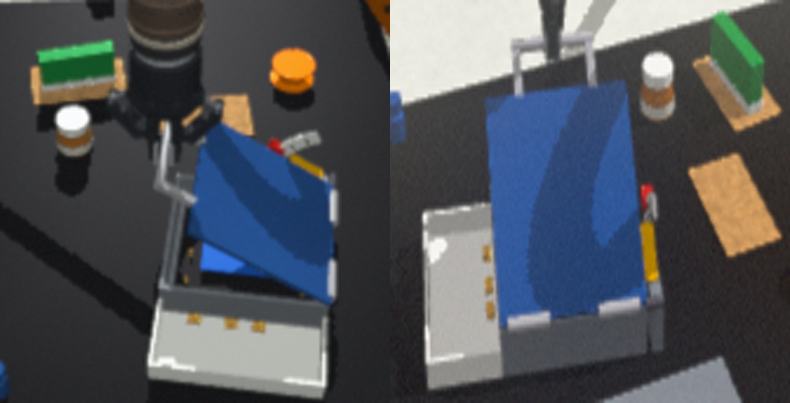

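The lid is held at about 0.58 rad, with the pointer almost at the red mark (0.61). The offcuts lie in the trough and the scraper stands on its pad. One small nudge up, then a check.

```bash
python3 -m crank '[{"delta_pos":[0.02,-0.004,0.06],"angular":[0,0,0],"hand":2},{"delta_pos":[0.04,-0.007,0.12],"angular":[0,0,0],"hand":2},{"delta_pos":[0.04,-0.007,0.12],"angular":[0,0,0],"hand":2},{"delta_pos":[0.04,-0.007,0.12],"angular":[0,0,0],"hand":2},{"delta_pos":[0.04,-0.007,0.12],"angular":[0,0,0],"hand":2},{"delta_pos":[0.04,-0.007,0.12],"angular":[0,0,0],"hand":2}]'
python3 l.py h; python3 -c "
from h import *
im,d,K,Rw,o=cam('scene')
m=cv2.inRange(cv2.cvtColor(im,cv2.COLOR_BGR2HSV),(50,120,40),(80,255,255))>0
P=cloud(d,K,Rw,o)[m&(d>0)];P=P[(P[:,0]<.6)&(P[:,0]>.3)&(P[:,1]>.2)&(P[:,1]<.35)];print(P[:,2].max(),np.median(P,0))"
```

```text
time_s: 19.05
position: [0.5376, -0.043, 0.1837]
tool_rot: [-180.0, 0.0, 79.7]
contact_force: [-6.8, 2.3, -3.4]
finger_gap: 0.0091
grip_force: 78.3
side lid angle 0.608 2206
side red 15 [0.58  0.631 0.661] 0.094
side yellow 36 [0.595 0.658 0.779] 0.044
scene lid angle 0.609 3694
scene red 22 [0.532 0.651 0.706] 0.096
scene yellow 90 [0.573 0.691 0.934] 0.045
[ 0.53760565 -0.04297841  0.18370642] [-7.35972381  2.05548947 -3.10061787] 0.009082897483335682 78.30512166023254 19.15
0.06983573701554213 [0.43158974 0.27988944 0.06420006]
```

```bash
python3 -c "
from station import arm
print(arm.job_done())"
```

```text
the job is handed in; nothing more can be done
None
```

I handed the job in with the gripper holding the lid at about 0.61 rad (the red mark measures about 0.61), all three offcuts in the trough and the scraper upright on its pad; no verdict came back.

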